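# Making up two clay-toy sets in partitioned trays

## Task

Make up the two toy sets ordered. The three-cell tray gets the big horse in its middle cell, so that it carries level, with the pigeon whistle and the bell in the cells either side; the two-cell tray gets the foal and the little jug. Stand every piece upright on the floor of a cell of its own, set down and not dropped because the clay is brittle, and leave the plaster mold half, the smoothing paddle and the pan of marbles where they are.

Things in the scene. Friction and masses are not known exactly. Their poses are not given: they have to be found in the camera images.
- big_horse: The larger of the two loose red clay horses (those on the board at the bench's far right end are not meant): 131 mm long, 36 wide, 86 high at the ears. Barrel: a round level bar 36 mm thick, centred 50 mm above the feet, straight for 36 mm; grasp across it. Feet cover 76 by 35 mm. Origin: at foot level under the barrel's middle; x to the head (muzzle 72 mm ahead, tail 59 behind), z up. 0.22 kg.
- foal: The smaller loose red clay horse: 84 mm long, 25 wide, 68 high at the ears. Barrel 25 mm thick, centred 42 mm above the feet: grasp across it. Feet cover 50 by 25 mm. Origin: at foot level under the barrel's middle; x to the head (muzzle 46 mm ahead, tail 38 behind), z up. 0.07 kg.
- pigeon: White-glazed clay pigeon whistle on a round foot 40 mm across: 105 mm long, 44 wide, 70 high at the head. Body 44 mm thick, centred 37 mm above the ground, straight for 24 mm: grasp across it at 37 to 40 mm height. Origin: centre of the foot's underside; x to the beak (49 mm ahead, tail mouthpiece 56 behind), z up. 0.11 kg.
- bell: Red clay hand bell standing on its mouth: rim 60 mm across, 83 mm high, with a round grip 24 mm thick on top, from 60 to 78 mm above the ground (the shoulder below it is 48 mm high). 0.12 kg. Origin: centre of the mouth on the ground, z up along the bell's axis.
- jug: Little red clay jug, open at the top: 52 mm across, 60 mm high, with one loop handle that stands out to 44 mm from the axis on its +y side. Sides near upright from 20 to 46 mm height: grasp there along its x, clear of the handle. 0.09 kg. Origin: centre of the underside, z up.
- tray3: Long shallow pine tray of three equal cells in a row, 128 mm (x) by 256 mm (y), 20 mm high. Cell centres at y = -84, 0 and 84 mm, x = 0. Cells 120 (x) by 80 mm (y) inside, floor 4 mm above the underside, walls and partitions 4 mm thick, tops 20 mm above the underside. Fixed. Origin: centre of the underside, y along the row, z up.
- tray2: Short shallow pine tray of two equal cells in a row, 128 mm (x) by 172 mm (y), 20 mm high. Cell centres at y = -42 and 42 mm, x = 0. Cells 120 (x) by 80 mm (y) inside, floor 4 mm above the underside, walls and partitions 4 mm thick, tops 20 mm above the underside. Fixed. Origin: centre of the underside, y along the row, z up.
- mold_half: One half of a plaster mold lying among the toys, a white slab 104 (x) by 76 (y) by 34 mm high with a horse's outline in its top. To be left alone. Origin: centre of the underside.
- paddle: Flat wooden smoothing paddle lying beyond the toys, 235 mm long, 58 mm wide, 12 mm thick. To be left alone. Origin: on the underside where blade and handle meet; the blade points to +x (118 mm), the handle to -x (118 mm).
- pan: Dented round aluminium pan full of glazed clay marbles on the robot's left, 180 mm across the rim (two loop handles at +y and -y out to 111 mm), 42 mm high. To be left alone. Origin: centre of the underside.

How it is judged:
By the outcome, as a careful person would: the job done as asked, in the order asked, and still so for the second after the job is handed in, with the robot touching nothing.
It also fails if it takes over 128 s, if anything falls off the work surface, if the arm or the gripper's body presses on something with over 40 N, if the wrist force passes 120 N, or if a joint passes its speed limit or range.

## Robot

A 6-joint arm with a two-finger parallel gripper is mounted at the origin on the work surface. World frame = base frame: x ahead of the robot, y to its left, z up, the work surface at z = 0. Lengths are in m, angles in rad, forces in N, time in s.
With the tool pointing down it reaches from about 0.325 to 0.9 m from the base axis. Payload 6.1 kg.
Tool frame: the origin (TCP) lies on the centre line of the jaws, within the pads' length; the fingertips stand 25 mm ahead of it and the grasp point (between the pads) lies 6 mm ahead of it; z points along the fingers, y is the line along which they close (so a half turn about z gives the same grasp; the last joint's range is limited). The gripper opens to 87 mm and grips with 3 to 60 N. Pads are 19 mm wide; open, the fingers measure 117 mm over their backs; the gripper's body (75 mm by 190 mm) begins 51 mm behind the grasp point.
Start: joints at [-1.232, 0.22, 1.526, -0, 1.395, -0.126], TCP at [0.28, -0.559, 0.248] pointing down, gripper open.
Joint ranges: [-2.98, 2.98], [-0.91, 2.08], [0.09, 2.57], [-1.24, 4.39], [0.2, 2.65], [-2.68, 2.68]. Speed limits (rad/s): [2.57, 2.57, 3.01, 3.14, 3.14, 3.14].

## Interface

Orientations are given as a unit quaternion [w, x, y, z].
In Python, from bench import arm gives the robot as it stands.
- The arm moves only by the tool move_arm, never from a script. Its argument "targets" is a list of rows, each an object of numbers: "x", "y", "z": the shift along the tool's x, y, z scaled (see below); "twist": the turn about the tool's z scaled (see below). A call has 1 to 20 rows; each row is the pose to reach, as a shift and turn from the pose commanded when the call began, along the tool's axes at that moment; what a row does not reach only later rows make up. The controller multiplies each number of a shift by 0.25 m and each number of a turn by 30 degrees. A row lasts 1/10 s, in which the tool goes at most 50 mm and 8.59 degrees, less where a joint would pass 70% of its speed; a pose out of reach is approached as far as the arm can. A call with a number of a shift or a turn outside -1 to 1 is refused whole. A call with a gripper value outside its range is refused whole. "fingers" is the opening, from -1 (shut) to 1 (fully open), set as the call begins (left out, the last holds). The fingers move at their own pace and stop on an object; "newtons" is the grip in N (left out, the last holds). Time passes only in rows, so rows that repeat a pose let the fingers close. It gives the time, the measured TCP pose, the force, the opening and the grip force at its end, in the units of the state.
- arm.sense(): the state, without advancing time (a new reading comes with each control period).
- arm.camera(name): name is "scene" or "top" or "wrist"; returns (picture, depth): 420x560x3 uint8, red, green, blue; 420x560 float32, m along the optical axis (not along the pixel's ray), 0 where there is no reading.
- arm.get_calibration(name): a dict with "intrinsics" (3x3 intrinsics, pixels), "rvec" (rotation vector, rad) and "tvec" (3), from world to camera coordinates, as OpenCV has them. Camera axes: x right, y down, z forward; pixel columns grow to the right and rows downward; lengths in m; the calibration is good to about 2 mm. The wrist camera is an equidistant fisheye: a pixel r from the principal point sees the ray r / f radians off the axis. A picture is of the moment at which its call begins: read the wrist's pose just before it. get_calibration takes no time and is no camera call; for the wrist camera it gives the pose at the moment of the call.
- arm.finish_job(): hands the job in; it is judged then, once.
The state is a dict: "clock": time; "qpos": joint angles; "dq": joint speeds; "joint_torque": joint torques, N m; "eef_pos": TCP position; "tcp_rot": TCP orientation; "contact_force": force on the tool from outside, world axes, zero at the start; "wrist_torque": the same for the moment, N m; "grip_width": finger opening in m; "grasp_force": force on a finger pad.
Only numpy, scipy, OpenCV 4.12 (cv2) and the standard library are available. Lean on these libraries where they do the work, as an engineer would, in place of code of your own. Each camera call takes 0.05 s, during which the arm holds its last target. There are 200 camera calls.

## Working session

There is one attempt and no reset: what is moved stays moved. The work goes in short steps, Python scripts to look and compute and a tool call to move; the robot and the scene stay as the last step left them, time stands still between calls to the robot, and variables do not carry over. Pictures are saved under pics/ and viewed, at most 14 in all, crops included, and the job is handed in when it is done.

Besides the shell and the picture viewer there is one more tool, called after "Request:" as a command line: name --argument value ..., lists and objects as JSON in quotes. move_arm: Moves the arm, as the interface text tells. Shifts and turns lie within -1 to 1; 1 stands for 0.25 m of shift or 30 degrees of turn. Its arguments: {"type":"object","properties":{"targets":{"type":"array"},"fingers":{"type":"number"},"newtons":{"type":"number"}},"required":["targets"]}

```bash
ls; mkdir -p pics
python3 - <<'E'
from bench import arm
import cv2,numpy as np
s=arm.sense(); print({k:np.round(v,3).tolist() for k,v in s.items()})
for n in("scene","top"):
    p,d=arm.camera(n); cv2.imwrite(f"pics/{n}0.png",p[:,:,::-1]); np.save(f"pics/{n}0.npy",d)
    c=arm.get_calibration(n); print(n,c)
    np.savez(f"pics/{n}0c.npz",**c)
E
```

```text
pics
{'clock': 0.0, 'qpos': [-1.232, 0.221, 1.528, -0.0, 1.395, -0.126], 'dq': [-0.001, 0.001, -0.001, -0.0, -0.001, -0.001], 'joint_torque': [0.002, -49.462, -38.738, 0.07, 0.058, -0.0], 'eef_pos': [0.28, -0.558, 0.246], 'tcp_rot': [-0.001, 0.973, 0.23, -0.0], 'contact_force': [-0.446, 1.046, -0.084], 'wrist_torque': [-0.022, 0.025, 0.064], 'grasp_force': 0.0, 'grip_width': 0.087}
scene {'intrinsics': array([[494.51464997,   0.        , 275.02921629],
       [  0.        , 494.51464997, 212.54635052],
       [  0.        ,   0.        ,   1.        ]]), 'rvec': array([ 2.35799601,  0.7541221 , -0.27486823]), 'tvec': array([-0.56849391, -0.18268933,  1.55648084])}
top {'intrinsics': array([[443.47663436,   0.        , 275.14010761],
       [  0.        , 443.47663436, 213.01603086],
       [  0.        ,   0.        ,   1.        ]]), 'rvec': array([ 2.16533537, -2.12739208,  0.17994354]), 'tvec': array([0.08695036, 0.61306148, 1.47775734])}
```

View pics/scene0.png

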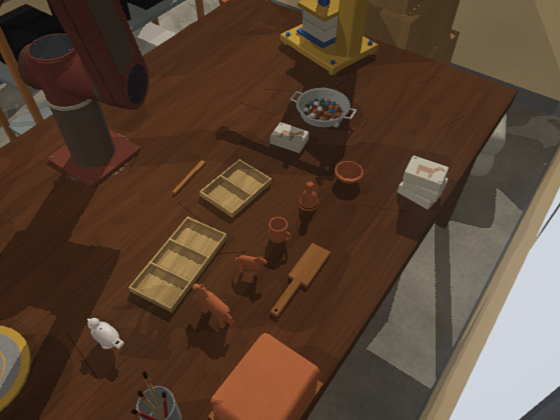

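View pics/top0.png

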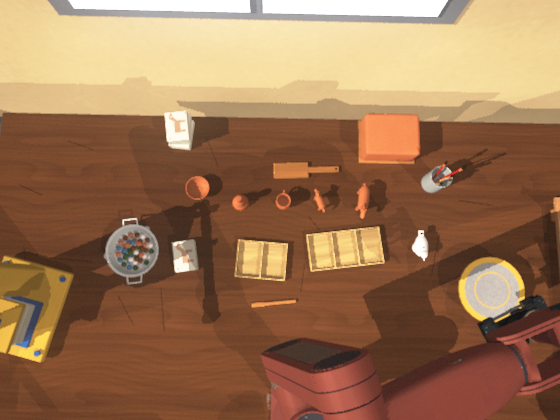

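The scene view shows two trays (tray2 around px 236,187; tray3 around 180,262), with the bell at 309,197, jug at 279,229, foal at 249,264, horse at 212,303 and pigeon at 104,333. In the top view the same pieces are: bell 240,202, jug 283,200, foal 320,200, horse 363,200, pigeon 421,245, tray2 262,259, tray3 345,248.

```bash
cat > h.py <<'E'
import cv2,numpy as np
def cloud(n,i):
    c=np.load(f"pics/{n}{i}c.npz"); d=np.load(f"pics/{n}{i}.npy"); K=c['intrinsics']
    R=cv2.Rodrigues(c['rvec'])[0]
    v,u=np.mgrid[:420,:560]
    P=np.stack([(u-K[0,2])/K[0,0]*d,(v-K[1,2])/K[1,1]*d,d],-1)
    return (P-c['tvec'])@R
E
python3 - <<'E'
from h import *
for n,seeds in (("top",dict(bell=(240,202),jug=(283,200),foal=(320,200),horse=(363,200),pigeon=(421,245),tray2=(262,259),tray3=(345,248),mold=(186,256),paddle=(300,170),pan=(132,250))),
  ("scene",dict(bell=(309,197),jug=(279,229),foal=(249,264),horse=(212,303),pigeon=(104,333),tray2=(236,187),tray3=(180,262)))):
    W=cloud(n,0); im=cv2.imread(f"pics/{n}0.png")
    z=W[...,2]; print(n,"table z",np.median(z[(abs(z)<.03)]))
    m=((z>.008)&(z<.12)).astype(np.uint8)
    if n=="top": cv2.imwrite("pics/m.png",m*255)
    k,L=cv2.connectedComponents(m,connectivity=4)
    for s,(u,v) in seeds.items():
        ls=L[v-6:v+7,u-6:u+7]; ls=ls[ls>0]
        if len(ls)==0: print(s,'none'); continue
        l=np.bincount(ls).argmax(); Q=W[L==l]
        r=cv2.minAreaRect((Q[:,:2]*1000).astype(np.float32))
        print(s,len(Q),"rect",np.round(r[0]),np.round(r[1]),round(r[2],1),"zmax",Q[:,2].max().round(3),"mean",Q.mean(0).round(3))
E
```

```text
top table z 0.001037144166095562
bell 204 rect [652. 220.] [55. 53.] 0.8 zmax 0.085 mean [0.647 0.219 0.039]
jug 147 rect [660.  66.] [49. 67.] 60.6 zmax 0.069 mean [0.657 0.07  0.042]
foal 145 rect [658. -56.] [82. 27.] 17.6 zmax 0.071 mean [ 0.656 -0.055  0.051]
horse 299 rect [ 660. -206.] [ 35. 127.] 83.5 zmax 0.087 mean [ 0.659 -0.203  0.064]
pigeon 284 rect [ 509. -403.] [101.  43.] 0.1 zmax 0.074 mean [ 0.508 -0.401  0.054]
tray2 329 rect [450. 144.] [175. 130.] 85.8 zmax 0.029 mean [0.452 0.144 0.018]
tray3 4 rect [ 512. -133.] [7. 4.] 1.0 zmax 0.01 mean [ 0.513 -0.134  0.009]
mold 720 rect [462. 408.] [108.  83.] 10.2 zmax 0.044 mean [0.46  0.403 0.033]
paddle 656 rect [775. -12.] [ 60. 234.] 1.9 zmax 0.025 mean [0.773 0.015 0.013]
pan 1723 rect [470. 583.] [180. 200.] 55.5 zmax 0.055 mean [0.477 0.591 0.029]
scene table z 2.00473778757293e-05
bell 354 rect [664. 213.] [55. 40.] 31.1 zmax 0.087 mean [0.664 0.212 0.039]
jug 444 rect [663.  67.] [50. 65.] 52.4 zmax 0.064 mean [0.662 0.069 0.039]
foal 306 rect [664. -59.] [83. 26.] 15.7 zmax 0.069 mean [ 0.666 -0.06   0.046]
horse 702 rect [ 667. -207.] [ 35. 129.] 84.3 zmax 0.089 mean [ 0.673 -0.211  0.059]
pigeon 632 rect [ 515. -405.] [101.  42.] 2.1 zmax 0.072 mean [ 0.517 -0.407  0.053]
tray2 662 rect [456. 143.] [177. 134.] 86.0 zmax 0.026 mean [0.458 0.143 0.016]
tray3 1 rect [ 493. -135.] [0. 0.] 0.0 zmax 0.011 mean [ 0.493 -0.135  0.011]
```

Request:
move_arm --targets '[{"x": 0.98,"y": -0.18,"z": -0.4,"twist": 0.88},{"x": 0.98,"y": -0.18,"z": -0.4,"twist": 0.88},{"x": 0.98,"y": -0.18,"z": -0.4,"twist": 0.88},{"x": 0.98,"y": -0.18,"z": -0.4,"twist": 0.88},{"x": 0.98,"y": -0.18,"z": -0.4,"twist": 0.88},{"x": 0.98,"y": -0.18,"z": -0.4,"twist": 0.88},{"x": 0.98,"y": -0.18,"z": -0.4,"twist": 0.88},{"x": 0.98,"y": -0.18,"z": -0.4,"twist": 0.88}]' --fingers 1 --newtons 15

```text
clock: 0.9
eef_pos: [0.4789, -0.4084, 0.3469]
tcp_rot: [-0.0, 1.0, 0.003, -0.001]
contact_force: [-0.7, 0.5, 0.9]
grip_width: 0.0867
grasp_force: 0.0
```

```bash
cat >> h.py <<'E'
def snap(n,i):
    from bench import arm
    c=arm.get_calibration(n); p,d=arm.camera(n)
    cv2.imwrite(f"pics/{n}{i}.png",p[:,:,::-1]); np.save(f"pics/{n}{i}.npy",d); np.savez(f"pics/{n}{i}c.npz",**c); return c
def wcloud(i):
    c=np.load(f"pics/wrist{i}c.npz"); d=np.load(f"pics/wrist{i}.npy"); K=c['intrinsics']
    R=cv2.Rodrigues(c['rvec'])[0]
    v,u=np.mgrid[:420,:560]
    a,b=(u-K[0,2])/K[0,0],(v-K[1,2])/K[1,1]; t=np.hypot(a,b)
    s=np.where(t<1.3,np.tan(np.minimum(t,1.3))/np.maximum(t,1e-9),0)
    P=np.stack([a*s*d,b*s*d,d],-1)
    return np.where((d>0)[...,None]&(t<1.3)[...,None],(P-c['tvec'])@R,np.nan)
E
python3 - <<'E'
from h import *
c=snap("wrist",1); print(c, "campos",-cv2.Rodrigues(c['rvec'])[0].T@c['tvec'])
E
```

```text
{'intrinsics': array([[325.1922621,   0.       , 280.3007548],
       [  0.       , 325.1922621, 207.0196185],
       [  0.       ,   0.       ,   1.       ]]), 'rvec': array([-2.08705796,  2.07799156,  0.27376444]), 'tvec': array([-0.40840593,  0.40387529,  0.61002882])} campos [ 0.5492444  -0.40665693  0.48477473]
```

Request:
move_arm --targets '[{"x": 0.1,"y": -1},{"x": 0.1,"y": -1},{"x": 0.1,"y": -1},{"x": 0.1,"y": -1},{"x": 0.1,"y": -1},{"x": 0.1,"y": -1},{"x": 0.1,"y": -1},{"x": 0.1,"y": -1}]'

```text
invalid input at $.targets[0]: expected keys x, y, z, twist
```

Run:
```python
from h import *
snap("wrist",2)
```

```text
(no output)
```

View pics/wrist2.png

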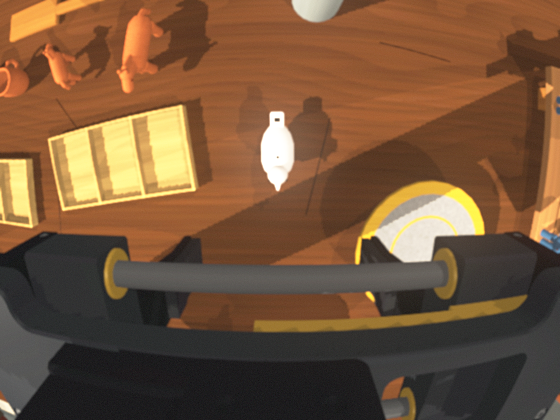

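Not moved yet. From here the pigeon is at (277,150) with its beak toward the robot, tray3 at about (123,157), and the big horse at (138,50) with its head toward the robot.

Request:
move_arm --targets '[{"x": 0.1,"y": -1,"z": 0,"twist": 0},{"x": 0.1,"y": -1,"z": 0,"twist": 0},{"x": 0.1,"y": -1,"z": 0,"twist": 0},{"x": 0.1,"y": -1,"z": 0,"twist": 0},{"x": 0.1,"y": -1,"z": 0,"twist": 0},{"x": 0.1,"y": -1,"z": 0,"twist": 0},{"x": 0.1,"y": -1,"z": 0,"twist": 0},{"x": 0.1,"y": -1,"z": 0,"twist": 0}]'

```text
clock: 1.8
eef_pos: [0.5025, -0.1601, 0.3471]
tcp_rot: [0.0, 1.0, 0.001, -0.0]
contact_force: [-0.7, 0.2, 0.7]
grip_width: 0.0873
grasp_force: 0.0
```

Run:
```python
from h import *
snap("wrist",3)
```

Request:
move_arm --targets '[{"x": 0.1,"y": -1,"z": 0,"twist": 0},{"x": 0.1,"y": -1,"z": 0,"twist": 0},{"x": 0.1,"y": -1,"z": 0,"twist": 0},{"x": 0.1,"y": -1,"z": 0,"twist": 0},{"x": 0.1,"y": -1,"z": 0,"twist": 0},{"x": 0.1,"y": -1,"z": 0,"twist": 0},{"x": 0.1,"y": -1,"z": 0,"twist": 0},{"x": 0.1,"y": -1,"z": 0,"twist": 0}]'

```text
clock: 2.65
eef_pos: [0.5273, 0.0896, 0.3472]
tcp_rot: [0.0, 1.0, 0.001, -0.0]
contact_force: [0.4, 0.3, 0.5]
grip_width: 0.0872
grasp_force: 0.0
```

Run:
```python
from h import *
snap("wrist",4)
a=cv2.imread("pics/wrist3.png")[:260];b=cv2.imread("pics/wrist4.png")[:260]
cv2.imwrite("pics/w34.png",np.vstack([a,b]))
```

```text
(no output)
```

View pics/w34.png

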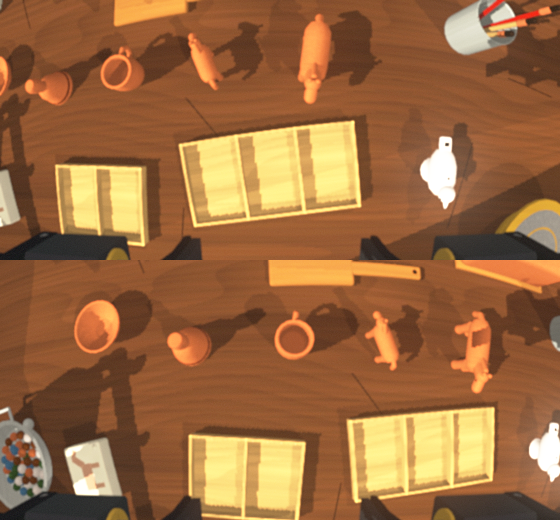

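Top half: tray2 is at (102,203), tray3 at (270,172), the horse at (315,55) with its head toward the robot, the foal at (205,60), the jug at (122,70) with its handle away from the robot, and the bell at (50,87). The bottom half shows the same items, with the bell at (190,345).

```bash
cat > fit.py <<'E'
from h import *
S={1:dict(pigeon=(.51,-.403),horse=(.662,-.206),tray3=(.49,-.14)),3:dict(pigeon=(.51,-.403),horse=(.662,-.206),foal=(.66,-.057),jug=(.66,.067),tray3=(.49,-.14),tray2=(.453,.143)),4:dict(horse=(.662,-.206),foal=(.66,-.057),jug=(.66,.067),bell=(.652,.215),tray3=(.49,-.14),tray2=(.453,.143))}
for i in S:
    W=wcloud(i); z=W[...,2]
    print(i,"table",np.nanmedian(z[(abs(z)<.03)]))
    im=cv2.imread(f"pics/wrist{i}.png"); hsv=cv2.cvtColor(im,cv2.COLOR_BGR2HSV)
    for s,(x,y) in S[i].items():
        if 'tray' in s:
            m=(np.hypot(W[...,0]-x,W[...,1]-y)<.18)&(z>.013)&(z<.03)&(hsv[...,0]>18)&(hsv[...,0]<35)
        else: m=(np.hypot(W[...,0]-x,W[...,1]-y)<.075)&(z>.012)&(z<.1)
        k,L,st,_=cv2.connectedComponentsWithStats(m.astype(np.uint8)); 
        if k<2: print(s,'none');continue
        Q=W[L==1+st[1:,4].argmax()] if 'tray' not in s else W[m]
        r=cv2.minAreaRect((Q[:,:2]*1000).astype(np.float32)); t=Q[Q[:,2]>Q[:,2].max()-.012]
        print(s,len(Q),np.round(r[0],1),np.round(r[1],1),round(r[2],1),"zmax",Q[:,2].max().round(3),"topmean",t.mean(0).round(3))
E
python3 fit.py
```

```text
1 table 0.0009933560405196058
pigeon 1739 [ 511.2 -402.4] [103.8  42.6] 0.6 zmax 0.072 topmean [ 0.484 -0.403  0.065]
horse 1792 [ 663.1 -204.8] [ 34.8 128.6] 83.8 zmax 0.088 topmean [ 0.627 -0.201  0.08 ]
tray3 1441 [ 497.3 -143.6] [128.1 258. ] 7.3 zmax 0.024 topmean [ 0.499 -0.161  0.021]
3 table 0.0010969436968326233
pigeon 1387 [ 511.4 -398.4] [101.8  43.7] 15.0 zmax 0.072 topmean [ 0.483 -0.4    0.065]
horse 1852 [ 661.3 -202.8] [ 36.1 126.9] 83.1 zmax 0.088 topmean [ 0.626 -0.198  0.081]
foal 853 [660.3 -54.1] [84.4 24.7] 22.9 zmax 0.07 topmean [ 0.683 -0.045  0.062]
jug 1191 [660.7  68.5] [50.6 60.6] 51.3 zmax 0.064 topmean [0.657 0.074 0.059]
tray3 1837 [ 497.4 -144.1] [128.2 256.1] 7.3 zmax 0.024 topmean [ 0.498 -0.152  0.02 ]
tray2 909 [457.5 104.5] [152.2 268.6] 5.2 zmax 0.024 topmean [0.471 0.093 0.021]
4 table 0.0012082719685273305
horse 1633 [ 663.  -201.5] [ 34.3 129.6] 82.0 zmax 0.087 topmean [ 0.626 -0.196  0.08 ]
foal 870 [660.8 -52.2] [84.6 24.9] 19.6 zmax 0.07 topmean [ 0.683 -0.043  0.063]
jug 757 [660.6  76.3] [61.4 50.7] 29.1 zmax 0.063 topmean [0.658 0.073 0.06 ]
bell 1064 [654.9 221. ] [46.7 54.1] 65.1 zmax 0.085 topmean [0.655 0.222 0.081]
tray3 1725 [ 497.4 -143.9] [128.1 258.3] 7.5 zmax 0.023 topmean [ 0.502 -0.144  0.019]
tray2 1365 [457.4 102.9] [152.5 263.8] 5.2 zmax 0.023 topmean [0.466 0.106 0.02 ]
```

```bash
cat >> h.py <<'E'
def to(x,y,z,yaw):
    from bench import arm
    from scipy.spatial.transform import Rotation as Ro
    s=arm.sense(); q=s['tcp_rot']; R=Ro.from_quat([q[1],q[2],q[3],q[0]]).as_matrix()
    d=R.T@(np.array([x,y,z])-s['eef_pos'])
    cy=np.degrees(np.arctan2(R[1,0],R[0,0]))
    print("pos",np.round(s['eef_pos'],4),"yaw",round(cy,2),"F",np.round(s['contact_force'],1),"grip",round(float(s['grip_width']),4),"t",round(s['clock'],1))
    print("xyz",np.round(d/.25,3),"twist",round(((cy-yaw+180)%360-180)/30,3),"rows",np.linalg.norm(d)/.05)
E
python3 - <<'E'
from h import *
for i in (3,4):
    W=wcloud(i); z=W[...,2]
    im=cv2.imread(f"pics/wrist{i}.png"); hsv=cv2.cvtColor(im,cv2.COLOR_BGR2HSV)
    m=(np.hypot(W[...,0]-.455,W[...,1]-.143)<.12)&(z>.013)&(z<.03)&(hsv[...,0]>18)&(hsv[...,0]<35)
    # drop tray3 points: its left edge
    a=np.radians(7.4); yy=-(W[...,0]-.4974)*np.sin(a)+(W[...,1]+.1439)*np.cos(a)
    m&=yy>.135
    Q=W[m]; r=cv2.minAreaRect((Q[:,:2]*1000).astype(np.float32)); print(len(Q),r)
to(.6695,-.160,.25,-6.5)
E
```

```text
692 ((454.2587890625, 145.46165466308594), (172.94725036621094, 128.54281616210938), 85.82368469238281)
1104 ((453.28533935546875, 145.60183715820312), (172.2921905517578, 128.2677764892578), 85.82842254638672)
pos [0.5273 0.0894 0.3473] yaw 0.07 F [ 0.9  0.2 -0.4] grip 0.087 t 2.7
xyz [0.568 0.998 0.389] twist 0.219 rows 6.063547815102013
```

Request:
move_arm --targets '[{"x": 0.57,"y": 1,"z": 0.4,"twist": 0.217},{"x": 0.57,"y": 1,"z": 0.4,"twist": 0.217},{"x": 0.57,"y": 1,"z": 0.4,"twist": 0.217},{"x": 0.57,"y": 1,"z": 0.4,"twist": 0.217},{"x": 0.57,"y": 1,"z": 0.4,"twist": 0.217},{"x": 0.57,"y": 1,"z": 0.4,"twist": 0.217},{"x": 0.57,"y": 1,"z": 0.4,"twist": 0.217},{"x": 0.57,"y": 1,"z": 0.4,"twist": 0.217}]'

```text
clock: 3.5
eef_pos: [0.6693, -0.1612, 0.2455]
tcp_rot: [-0.0, 0.998, -0.057, -0.002]
contact_force: [0.2, 0.7, -0.8]
grip_width: 0.087
grasp_force: 0.0
```

Run:
```python
from h import *
to(.6695,-.2037,.13,-6.5)
```

```text
pos [ 0.6693 -0.1612  0.2455] yaw -6.57 F [ 0.2  0.7 -0.8] grip 0.087 t 3.5
xyz [0.022 0.169 0.462] twist -0.002 rows 2.4604853217789913
```

Request:
move_arm --targets '[{"x": 0.022,"y": 0.169,"z": 0.2,"twist": 0},{"x": 0.022,"y": 0.169,"z": 0.4,"twist": 0},{"x": 0.022,"y": 0.169,"z": 0.5,"twist": 0},{"x": 0.022,"y": 0.169,"z": 0.6,"twist": 0},{"x": 0.022,"y": 0.169,"z": 0.7,"twist": 0},{"x": 0.022,"y": 0.169,"z": 0.758,"twist": 0},{"x": 0.022,"y": 0.169,"z": 0.758,"twist": 0},{"x": 0.022,"y": 0.169,"z": 0.758,"twist": 0}]'

```text
clock: 4.3
eef_pos: [0.672, -0.2004, 0.0597]
tcp_rot: [0.0, 0.999, -0.055, 0.001]
contact_force: [-0.0, 0.4, 0.8]
grip_width: 0.0867
grasp_force: 0.0
```

Run:
```python
from h import *
to(.6695,-.2037,.056,-6.5)
snap("wrist",5)
```

```text
pos [ 0.672  -0.2004  0.0597] yaw -6.26 F [-0.   0.4  0.8] grip 0.0867 t 4.3
xyz [-0.008  0.014  0.015] twist 0.008 rows 0.11046340120558526
```

View pics/wrist5.png

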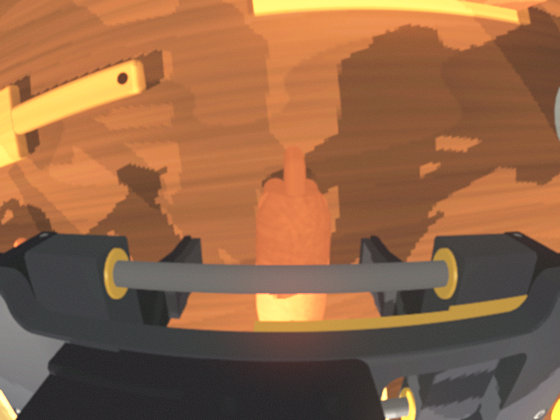

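The horse's rump sits between the jaws at about px 292, near the jaw centre at about 280, with its tail at (294,165). A small correction is enough before closing.

Request:
move_arm --targets '[{"x": -0.008,"y": 0.012,"z": 0.012,"twist": 0},{"x": -0.008,"y": 0.012,"z": 0.012,"twist": 0},{"x": -0.008,"y": 0.012,"z": 0.012,"twist": 0}]'

```text
clock: 4.65
eef_pos: [0.6692, -0.2035, 0.0557]
tcp_rot: [0.0, 0.998, -0.055, 0.0]
contact_force: [0.2, 0.0, -0.3]
grip_width: 0.0871
grasp_force: 0.0
```

Request:
move_arm --targets '[{"x": 0,"y": 0,"z": 0,"twist": 0},{"x": 0,"y": 0,"z": 0,"twist": 0},{"x": 0,"y": 0,"z": 0,"twist": 0},{"x": 0,"y": 0,"z": 0,"twist": 0},{"x": 0,"y": 0,"z": 0,"twist": 0},{"x": 0,"y": 0,"z": 0,"twist": 0},{"x": 0,"y": 0,"z": 0,"twist": 0},{"x": 0,"y": 0,"z": 0,"twist": 0}]' --fingers -1 --newtons 15

```text
clock: 5.45
eef_pos: [0.669, -0.2034, 0.0551]
tcp_rot: [0.0, 0.998, -0.055, 0.0]
contact_force: [0.6, -0.5, 0.3]
grip_width: 0.0354
grasp_force: 14.8
```

Run:
```python
from h import *
to(.4974,-.1439,.14,7.4)
```

```text
pos [ 0.669  -0.2034  0.0551] yaw -6.28 F [ 0.6 -0.5  0.3] grip 0.0354 t 5.5
xyz [-0.708 -0.161 -0.34 ] twist -0.456 rows 4.009805756083088
```

Request:
move_arm --targets '[{"x": 0,"y": 0,"z": -0.08,"twist": 0},{"x": 0,"y": 0,"z": -0.2,"twist": 0},{"x": 0,"y": 0,"z": -0.34,"twist": 0},{"x": -0.15,"y": -0.03,"z": -0.34,"twist": -0.1},{"x": -0.3,"y": -0.06,"z": -0.34,"twist": -0.2},{"x": -0.45,"y": -0.1,"z": -0.34,"twist": -0.3},{"x": -0.6,"y": -0.14,"z": -0.34,"twist": -0.4},{"x": -0.708,"y": -0.161,"z": -0.34,"twist": -0.456},{"x": -0.708,"y": -0.161,"z": -0.34,"twist": -0.456},{"x": -0.708,"y": -0.161,"z": -0.34,"twist": -0.456},{"x": -0.708,"y": -0.161,"z": -0.34,"twist": -0.456}]'

```text
clock: 6.55
eef_pos: [0.4986, -0.1444, 0.1406]
tcp_rot: [0.0, 0.998, 0.064, 0.001]
contact_force: [-0.2, -0.1, -1.5]
grip_width: 0.0354
grasp_force: 14.8
```

Run:
```python
from h import *
to(.4974,-.1439,.060,7.4)
snap("wrist",6)
```

```text
pos [ 0.4986 -0.1444  0.1406] yaw 7.37 F [-0.2 -0.1 -1.5] grip 0.0354 t 6.5
xyz [-0.005 -0.003  0.322] twist -0.001 rows 1.6115846466920987
```

View pics/wrist6.png

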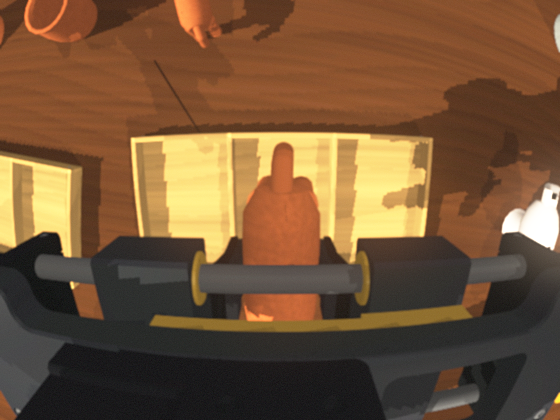

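The horse (px 282) is centred and aligned over the middle cell, whose partitions are at px 230 and 333. Lowering now.

Request:
move_arm --targets '[{"x": -0.005,"y": -0.003,"z": 0.1,"twist": 0},{"x": -0.005,"y": -0.003,"z": 0.2,"twist": 0},{"x": -0.005,"y": -0.003,"z": 0.25,"twist": 0},{"x": -0.005,"y": -0.003,"z": 0.29,"twist": 0},{"x": -0.005,"y": -0.003,"z": 0.305,"twist": 0},{"x": -0.005,"y": -0.003,"z": 0.315,"twist": 0},{"x": -0.005,"y": -0.003,"z": 0.315,"twist": 0},{"x": -0.005,"y": -0.003,"z": 0.315,"twist": 0}]'

```text
clock: 7.4
eef_pos: [0.4968, -0.1436, 0.0621]
tcp_rot: [0.0, 0.998, 0.065, 0.001]
contact_force: [0.7, -0.2, -0.5]
grip_width: 0.0352
grasp_force: 14.8
```

Request:
move_arm --targets '[{"x": 0,"y": 0,"z": 0.003,"twist": 0},{"x": 0,"y": 0,"z": 0.006,"twist": 0},{"x": 0,"y": 0,"z": 0.006,"twist": 0},{"x": 0,"y": 0,"z": 0.006,"twist": 0}]'

```text
clock: 7.8
eef_pos: [0.4961, -0.1433, 0.0599]
tcp_rot: [0.0, 0.998, 0.065, 0.0]
contact_force: [-0.5, 0.2, -2.1]
grip_width: 0.0356
grasp_force: 14.8
```

Request:
move_arm --targets '[{"x": 0,"y": 0,"z": 0.002,"twist": 0},{"x": 0,"y": 0,"z": 0.003,"twist": 0},{"x": 0,"y": 0,"z": 0.003,"twist": 0}]'

```text
clock: 8.1
eef_pos: [0.4962, -0.1433, 0.0591]
tcp_rot: [0.0, 0.998, 0.064, 0.0]
contact_force: [-0.0, 1.0, -1.3]
grip_width: 0.0357
grasp_force: 14.8
```

Request:
move_arm --targets '[{"x": 0,"y": 0,"z": 0.002,"twist": 0},{"x": 0,"y": 0,"z": 0.003,"twist": 0},{"x": 0,"y": 0,"z": 0.003,"twist": 0}]'

```text
clock: 8.4
eef_pos: [0.4964, -0.1434, 0.0589]
tcp_rot: [0.0, 0.998, 0.065, 0.0]
contact_force: [-2.0, 0.8, 4.9]
grip_width: 0.0355
grasp_force: 14.9
```

Request:
move_arm --targets '[{"x": 0,"y": 0,"z": 0,"twist": 0},{"x": 0,"y": 0,"z": 0,"twist": 0},{"x": 0,"y": 0,"z": 0,"twist": 0},{"x": 0,"y": 0,"z": 0,"twist": 0},{"x": 0,"y": 0,"z": -0.1,"twist": 0},{"x": 0,"y": 0,"z": -0.25,"twist": 0},{"x": 0,"y": 0,"z": -0.4,"twist": 0},{"x": 0,"y": 0,"z": -0.4,"twist": 0}]' --fingers 0.4

```text
clock: 9.2
eef_pos: [0.4997, -0.1448, 0.1643]
tcp_rot: [0.002, 0.998, 0.065, 0.005]
contact_force: [0.7, -0.3, 0.9]
grip_width: 0.0608
grasp_force: 0.0
```

Run:
```python
from h import *
to(.5078,-.3900,.16,0.8)
snap("wrist",7)
```

```text
pos [ 0.4997 -0.1448  0.1643] yaw 7.41 F [ 0.7 -0.3  0.9] grip 0.0608 t 9.2
xyz [-0.095  0.977  0.022] twist 0.22 rows 4.907091462363325
```

Request:
move_arm --targets '[{"x": -0.095,"y": 0.977,"z": 0,"twist": 0.22},{"x": -0.095,"y": 0.977,"z": 0,"twist": 0.22},{"x": -0.095,"y": 0.977,"z": 0,"twist": 0.22},{"x": -0.095,"y": 0.977,"z": 0,"twist": 0.22},{"x": -0.095,"y": 0.977,"z": 0,"twist": 0.22},{"x": -0.095,"y": 0.977,"z": 0,"twist": 0.22},{"x": -0.095,"y": 0.977,"z": 0,"twist": 0.22},{"x": -0.095,"y": 0.977,"z": 0,"twist": 0.22},{"x": -0.095,"y": 0.977,"z": 0,"twist": 0.22}]' --fingers 1

```text
clock: 10.15
eef_pos: [0.5041, -0.3868, 0.1577]
tcp_rot: [-0.001, 1.0, 0.008, -0.0]
contact_force: [-0.2, -0.1, -0.3]
grip_width: 0.0871
grasp_force: 0.0
```

Run:
```python
from h import *
to(.5078,-.4025,.046,0.8)
```

```text
pos [ 0.5041 -0.3868  0.1577] yaw 0.89 F [-0.2 -0.1 -0.3] grip 0.0871 t 10.2
xyz [0.014 0.064 0.447] twist 0.003 rows 2.2564217501168495
```

Request:
move_arm --targets '[{"x": 0.014,"y": 0.064,"z": 0.05,"twist": 0},{"x": 0.014,"y": 0.064,"z": 0.15,"twist": 0},{"x": 0.014,"y": 0.064,"z": 0.25,"twist": 0},{"x": 0.014,"y": 0.064,"z": 0.35,"twist": 0},{"x": 0.014,"y": 0.064,"z": 0.42,"twist": 0},{"x": 0.014,"y": 0.064,"z": 0.447,"twist": 0},{"x": 0.014,"y": 0.064,"z": 0.447,"twist": 0},{"x": 0.014,"y": 0.064,"z": 0.447,"twist": 0}]'

```text
clock: 10.95
eef_pos: [0.5085, -0.4049, 0.0478]
tcp_rot: [0.001, 1.0, 0.007, 0.001]
contact_force: [0.5, 0.6, -0.3]
grip_width: 0.0871
grasp_force: 0.0
```

Run:
```python
from h import *
to(.5078,-.4025,.046,0.8)
snap("wrist",8)
W=wcloud(8);z=W[...,2]; m=(z>.03)&(z<.08)&(W[...,0]>.5)&(abs(W[...,1]+.4025)<.035); print(m.sum(),W[m].min(0),W[m].max(0))
```

```text
pos [ 0.5085 -0.4049  0.0478] yaw 0.82 F [ 0.5  0.6 -0.3] grip 0.0871 t 10.9
xyz [-0.003 -0.01   0.007] twist 0.001 rows 0.06139619257149858
7275 [ 0.50001167 -0.42430028  0.03408625] [ 0.56336237 -0.38024334  0.06172323]
```

View pics/wrist8.png

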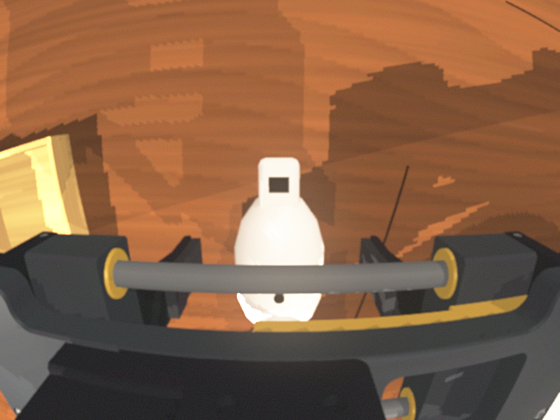

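The pigeon is centred between the jaws (px 279), with its tail at (280,165). I'll trim the position and close.

Request:
move_arm --targets '[{"x": -0.002,"y": -0.008,"z": 0.004,"twist": 0},{"x": -0.002,"y": -0.008,"z": 0.004,"twist": 0},{"x": -0.002,"y": -0.008,"z": 0.004,"twist": 0}]'

```text
clock: 11.3
eef_pos: [0.5074, -0.4027, 0.0461]
tcp_rot: [0.0, 1.0, 0.007, 0.0]
contact_force: [1.0, -0.6, -0.3]
grip_width: 0.0869
grasp_force: 0.0
```

Request:
move_arm --targets '[{"x": 0,"y": 0,"z": 0,"twist": 0},{"x": 0,"y": 0,"z": 0,"twist": 0},{"x": 0,"y": 0,"z": 0,"twist": 0},{"x": 0,"y": 0,"z": 0,"twist": 0},{"x": 0,"y": 0,"z": 0,"twist": 0},{"x": 0,"y": 0,"z": 0,"twist": 0},{"x": 0,"y": 0,"z": 0,"twist": 0}]' --fingers -1 --newtons 12

```text
clock: 12.0
eef_pos: [0.5072, -0.4026, 0.0455]
tcp_rot: [0.0, 1.0, 0.007, 0.0]
contact_force: [0.1, -0.9, -0.1]
grip_width: 0.0437
grasp_force: 12.0
```

Run:
```python
from h import *
to(.5082,-.2292,.14,7.4)
```

```text
pos [ 0.5072 -0.4026  0.0455] yaw 0.8 F [ 0.1 -0.9 -0.1] grip 0.0437 t 12.0
xyz [ 0.014 -0.694 -0.378] twist -0.22 rows 3.949532418661479
```

Request:
move_arm --targets '[{"x": 0,"y": 0,"z": -0.08,"twist": 0},{"x": 0,"y": 0,"z": -0.2,"twist": 0},{"x": 0,"y": 0,"z": -0.378,"twist": 0},{"x": 0,"y": -0.15,"z": -0.378,"twist": -0.05},{"x": 0,"y": -0.3,"z": -0.378,"twist": -0.1},{"x": 0.01,"y": -0.45,"z": -0.378,"twist": -0.15},{"x": 0.014,"y": -0.6,"z": -0.378,"twist": -0.22},{"x": 0.014,"y": -0.694,"z": -0.378,"twist": -0.22},{"x": 0.014,"y": -0.694,"z": -0.378,"twist": -0.22},{"x": 0.014,"y": -0.694,"z": -0.378,"twist": -0.22},{"x": 0.014,"y": -0.694,"z": -0.378,"twist": -0.22}]'

```text
clock: 13.1
eef_pos: [0.5084, -0.2299, 0.1402]
tcp_rot: [0.0, 0.998, 0.064, 0.0]
contact_force: [-0.4, -0.4, -1.1]
grip_width: 0.0438
grasp_force: 12.0
```

Run:
```python
from h import *
to(.5082,-.2287,.0505,7.4)
snap("wrist",9)
```

```text
pos [ 0.5084 -0.2299  0.1402] yaw 7.37 F [-0.4 -0.4 -1.1] grip 0.0438 t 13.1
xyz [-0.    -0.005  0.359] twist -0.001 rows 1.7937878996286316
```

View pics/wrist9.png

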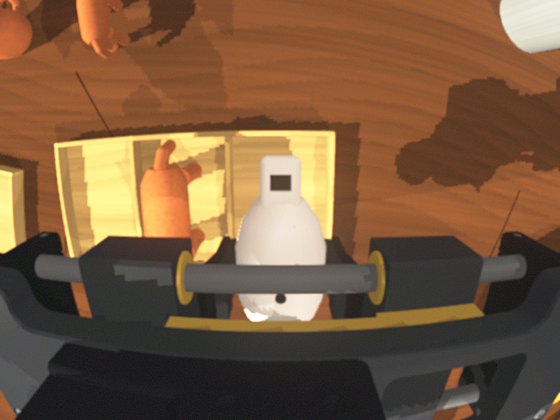

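The horse stands in the middle cell (165,205). The pigeon (280,240) is centred over the right cell, between px 228 and 333.

Request:
move_arm --targets '[{"x": 0,"y": -0.005,"z": 0.1,"twist": 0},{"x": 0,"y": -0.005,"z": 0.2,"twist": 0},{"x": 0,"y": -0.005,"z": 0.28,"twist": 0},{"x": 0,"y": -0.005,"z": 0.33,"twist": 0},{"x": 0,"y": -0.005,"z": 0.35,"twist": 0},{"x": 0,"y": -0.005,"z": 0.357,"twist": 0},{"x": 0,"y": -0.005,"z": 0.359,"twist": 0},{"x": 0,"y": -0.005,"z": 0.359,"twist": 0},{"x": 0,"y": -0.005,"z": 0.359,"twist": 0}]'

```text
clock: 14.05
eef_pos: [0.5088, -0.2281, 0.0513]
tcp_rot: [0.0, 0.998, 0.065, 0.001]
contact_force: [-0.2, -0.6, -1.7]
grip_width: 0.0436
grasp_force: 12.0
```

Request:
move_arm --targets '[{"x": 0,"y": 0,"z": 0.002,"twist": 0},{"x": 0,"y": 0,"z": 0.004,"twist": 0},{"x": 0,"y": 0,"z": 0.004,"twist": 0}]'

```text
clock: 14.35
eef_pos: [0.5083, -0.2278, 0.0495]
tcp_rot: [0.0, 0.998, 0.065, 0.0]
contact_force: [0.2, 0.1, -0.6]
grip_width: 0.0432
grasp_force: 12.0
```

Request:
move_arm --targets '[{"x": 0,"y": 0,"z": 0.002,"twist": 0},{"x": 0,"y": 0,"z": 0.003,"twist": 0},{"x": 0,"y": 0,"z": 0.003,"twist": 0}]'

```text
clock: 14.65
eef_pos: [0.5084, -0.2278, 0.0495]
tcp_rot: [0.0, 0.998, 0.065, 0.0]
contact_force: [-1.5, 0.6, 6.9]
grip_width: 0.0439
grasp_force: 12.0
```

Request:
move_arm --targets '[{"x": 0,"y": 0,"z": 0,"twist": 0},{"x": 0,"y": 0,"z": 0,"twist": 0},{"x": 0,"y": 0,"z": 0,"twist": 0},{"x": 0,"y": 0,"z": 0,"twist": 0},{"x": 0,"y": 0,"z": -0.1,"twist": 0},{"x": 0,"y": 0,"z": -0.25,"twist": 0},{"x": 0,"y": 0,"z": -0.4,"twist": 0},{"x": 0,"y": 0,"z": -0.55,"twist": 0},{"x": 0,"y": 0,"z": -0.6,"twist": 0},{"x": 0,"y": 0,"z": -0.6,"twist": 0}]' --fingers 0.4

```text
clock: 15.65
eef_pos: [0.5095, -0.2285, 0.2009]
tcp_rot: [0.001, 0.998, 0.065, 0.002]
contact_force: [0.2, -0.5, -0.1]
grip_width: 0.0609
grasp_force: 0.0
```

Run:
```python
from h import *
to(.60,.01,.2,0)
```

```text
pos [ 0.5095 -0.2285  0.2009] yaw 7.4 F [ 0.2 -0.5 -0.1] grip 0.0609 t 15.7
xyz [ 0.482 -0.9    0.003] twist 0.247 rows 5.102953434839367
```

Request:
move_arm --targets '[{"x": 0.482,"y": -0.9,"z": -0.1,"twist": 0.247},{"x": 0.482,"y": -0.9,"z": -0.1,"twist": 0.247},{"x": 0.482,"y": -0.9,"z": -0.1,"twist": 0.247},{"x": 0.482,"y": -0.9,"z": -0.1,"twist": 0.247},{"x": 0.482,"y": -0.9,"z": -0.1,"twist": 0.247},{"x": 0.482,"y": -0.9,"z": -0.1,"twist": 0.247},{"x": 0.482,"y": -0.9,"z": -0.1,"twist": 0.247},{"x": 0.482,"y": -0.9,"z": -0.1,"twist": 0.247}]' --fingers 1

```text
clock: 16.45
eef_pos: [0.5975, 0.0102, 0.2214]
tcp_rot: [0.0, 1.0, -0.0, -0.002]
contact_force: [-0.4, 0.2, -0.4]
grip_width: 0.0868
grasp_force: 0.0
```

Run:
```python
from h import *
snap("wrist",10)
to(.60,.222,.22,0)
W=wcloud(10); z=W[...,2]
for s,(x,y) in dict(foal=(.66,-.054),jug=(.66,.07)).items():
    m=(np.hypot(W[...,0]-x,W[...,1]-y)<.06)&(z>.012)&(z<.1); Q=W[m]
    r=cv2.minAreaRect((Q[:,:2]*1000).astype(np.float32)); print(s,len(Q),r,Q[:,2].max())
    if s=='jug':
        for lo,hi in((.05,.075),(.025,.046)):
            q=Q[(Q[:,2]>lo)&(Q[:,2]<hi)]; print(lo,q.min(0),q.max(0),np.median(q,0))
    else:
        b=Q[(Q[:,2]>.045)&(Q[:,2]<.058)]; vx,vy,x0,y0=cv2.fitLine(b[:,:2].astype(np.float32),cv2.DIST_HUBER,0,.001,.001).ravel(); print("barrel",x0,y0,np.degrees(np.arctan2(vy,vx)),b.min(0),b.max(0))
```

```text
pos [0.5976 0.0096 0.2218] yaw -0.08 F [-0.1 -0.1 -0.9] grip 0.0871 t 16.5
xyz [ 0.008 -0.849  0.007] twist -0.003 rows 4.24747355455047
foal 1663 ((661.1937866210938, -52.8668327331543), (84.79304504394531, 25.31285858154297), 22.319101333618164) 0.07095678853881798
barrel 0.6578874 -0.05285241 23.438484 [ 0.62558397 -0.07241691  0.04500099] [ 0.70064343 -0.0335085   0.05799208]
jug 1721 ((661.7503051757812, 69.15087890625), (49.95484161376953, 62.674373626708984), 54.2135124206543) 0.06284333064347548
0.05 [0.63232252 0.04854898 0.05000165] [0.69088547 0.0976419  0.06284333] [0.65801975 0.07532214 0.06024336]
0.025 [0.63365793 0.04715324 0.02503671] [0.69995339 0.09556275 0.0459682 ] [0.65942716 0.0807967  0.0361788 ]
```

Request:
move_arm --targets '[{"x": 0.008,"y": -0.849,"z": 0,"twist": 0},{"x": 0.008,"y": -0.849,"z": 0,"twist": 0},{"x": 0.008,"y": -0.849,"z": 0,"twist": 0},{"x": 0.008,"y": -0.849,"z": 0,"twist": 0},{"x": 0.008,"y": -0.849,"z": 0,"twist": 0},{"x": 0.008,"y": -0.849,"z": 0,"twist": 0},{"x": 0.008,"y": -0.849,"z": 0,"twist": 0}]'

```text
clock: 17.2
eef_pos: [0.6008, 0.2211, 0.223]
tcp_rot: [0.001, 1.0, -0.001, -0.0]
contact_force: [-0.4, -1.7, -0.5]
grip_width: 0.0871
grasp_force: 0.0
```

Run:
```python
from h import *
snap("wrist",11)
W=wcloud(11); z=W[...,2]
m=(np.hypot(W[...,0]-.655,W[...,1]-.222)<.06)&(z>.01)&(z<.1); Q=W[m]; print(Q.min(0),Q.max(0))
q=Q[Q[:,2]>.06]; print("grip",q.min(0),q.max(0), cv2.minEnclosingCircle((q[:,:2]*1000).astype(np.float32)))
q=Q[Q[:,2]<.02]; print("rim",q.min(0),q.max(0))
to(.655,.222,.075,0)
```

```text
[0.62806036 0.19708751 0.01004151] [0.68436808 0.25398977 0.08556321]
grip [0.6450016  0.21321846 0.06421301] [0.6678971  0.23583136 0.08556321] ((656.715087890625, 224.5834197998047), 11.974878311157227)
rim [0.62806036 0.19708751 0.01004151] [0.68436808 0.25398977 0.01996336]
pos [0.6009 0.2208 0.2232] yaw -0.14 F [ 0.6 -0.  -0.6] grip 0.087 t 17.2
xyz [ 0.217 -0.006  0.593] twist -0.005 rows 3.154784464953484
```

Request:
move_arm --targets '[{"x": 0.1,"y": -0.016,"z": 0.1,"twist": 0},{"x": 0.223,"y": -0.016,"z": 0.2,"twist": 0},{"x": 0.223,"y": -0.016,"z": 0.3,"twist": 0},{"x": 0.223,"y": -0.016,"z": 0.4,"twist": 0},{"x": 0.223,"y": -0.016,"z": 0.5,"twist": 0},{"x": 0.223,"y": -0.016,"z": 0.56,"twist": 0},{"x": 0.223,"y": -0.016,"z": 0.58,"twist": 0},{"x": 0.223,"y": -0.016,"z": 0.58,"twist": 0},{"x": 0.223,"y": -0.016,"z": 0.58,"twist": 0}]'

```text
clock: 18.15
eef_pos: [0.6576, 0.2269, 0.0802]
tcp_rot: [-0.0, 1.0, -0.0, 0.001]
contact_force: [0.2, 0.1, 0.1]
grip_width: 0.087
grasp_force: 0.0
```

Run:
```python
from h import *
to(.6566,.2248,.077,0)
```

```text
pos [0.6576 0.2269 0.0802] yaw -0.04 F [0.2 0.1 0.1] grip 0.087 t 18.1
xyz [-0.004  0.008  0.013] twist -0.001 rows 0.07884900747598403
```

Request:
move_arm --targets '[{"x": -0.002,"y": 0.005,"z": 0.006,"twist": 0},{"x": -0.002,"y": 0.005,"z": 0.006,"twist": 0},{"x": -0.002,"y": 0.005,"z": 0.006,"twist": 0}]'

```text
clock: 18.45
eef_pos: [0.6562, 0.2261, 0.0778]
tcp_rot: [-0.0, 1.0, 0.0, 0.001]
contact_force: [-0.2, -0.7, 0.2]
grip_width: 0.087
grasp_force: 0.0
```

Request:
move_arm --targets '[{"x": 0,"y": 0,"z": 0,"twist": 0},{"x": 0,"y": 0,"z": 0,"twist": 0},{"x": 0,"y": 0,"z": 0,"twist": 0},{"x": 0,"y": 0,"z": 0,"twist": 0},{"x": 0,"y": 0,"z": 0,"twist": 0},{"x": 0,"y": 0,"z": 0,"twist": 0},{"x": 0,"y": 0,"z": 0,"twist": 0},{"x": 0,"y": 0,"z": 0,"twist": 0}]' --fingers -1 --newtons 12

```text
clock: 19.25
eef_pos: [0.656, 0.2259, 0.077]
tcp_rot: [-0.0, 1.0, -0.0, -0.0]
contact_force: [-1.3, 0.1, -0.6]
grip_width: 0.0308
grasp_force: 0.0
```

Run:
```python
from h import *
to(.4866,-.0585,.175,7.4)
```

```text
pos [0.656  0.2259 0.077 ] yaw -0.01 F [-1.3  0.1 -0.6] grip 0.0308 t 19.2
xyz [-0.677  1.138 -0.392] twist -0.247 rows 6.904158501174511
```

Fingers are still closing, so I'll wait.

Request:
move_arm --targets '[{"x": 0,"y": 0,"z": 0,"twist": 0},{"x": 0,"y": 0,"z": 0,"twist": 0},{"x": 0,"y": 0,"z": 0,"twist": 0}]'

```text
clock: 19.55
eef_pos: [0.6559, 0.2258, 0.077]
tcp_rot: [0.0, 1.0, -0.0, -0.0]
contact_force: [0.0, -0.1, -0.6]
grip_width: 0.0233
grasp_force: 12.0
```

Request:
move_arm --targets '[{"x": 0,"y": 0,"z": -0.08,"twist": 0},{"x": 0,"y": 0,"z": -0.2,"twist": 0},{"x": 0,"y": 0,"z": -0.39,"twist": 0},{"x": -0.1,"y": 0.15,"z": -0.5,"twist": 0},{"x": -0.2,"y": 0.3,"z": -0.5,"twist": -0.1},{"x": -0.3,"y": 0.45,"z": -0.5,"twist": -0.15},{"x": -0.4,"y": 0.6,"z": -0.5,"twist": -0.2},{"x": -0.5,"y": 0.75,"z": -0.5,"twist": -0.247},{"x": -0.6,"y": 0.9,"z": -0.5,"twist": -0.247},{"x": -0.677,"y": 1,"z": -0.5,"twist": -0.247},{"x": -0.677,"y": 1,"z": -0.5,"twist": -0.247},{"x": -0.677,"y": 1,"z": -0.5,"twist": -0.247}]'

```text
clock: 20.75
eef_pos: [0.4866, -0.0245, 0.2023]
tcp_rot: [-0.0, 0.998, 0.064, 0.0]
contact_force: [0.3, 0.2, -0.7]
grip_width: 0.0237
grasp_force: 12.0
```

Run:
```python
from h import *
to(.4866,-.0595,.15,7.4)
snap("wrist",12)
```

```text
pos [ 0.4866 -0.0245  0.2023] yaw 7.3 F [ 0.3  0.2 -0.7] grip 0.0237 t 20.8
xyz [-0.018  0.139  0.209] twist -0.003 rows 1.258028085633535
```

View pics/wrist12.png

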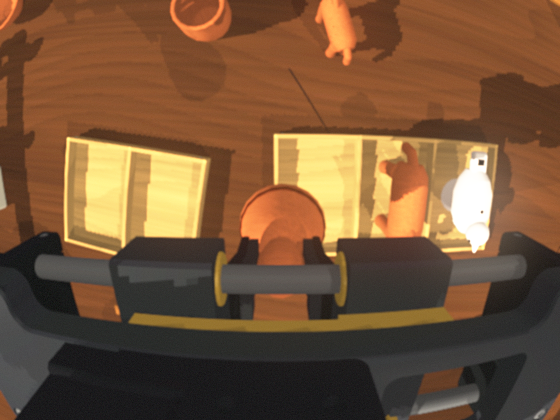

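The bell hangs at (283,230), just left of the free left cell (px 277–360). The horse and pigeon stand in the middle and right cells.

Request:
move_arm --targets '[{"x": -0.018,"y": 0.139,"z": 0,"twist": 0},{"x": -0.018,"y": 0.139,"z": 0.1,"twist": 0},{"x": -0.018,"y": 0.139,"z": 0.2,"twist": 0},{"x": -0.018,"y": 0.139,"z": 0.3,"twist": 0},{"x": -0.018,"y": 0.139,"z": 0.38,"twist": 0},{"x": -0.018,"y": 0.139,"z": 0.44,"twist": 0},{"x": -0.018,"y": 0.139,"z": 0.46,"twist": 0},{"x": -0.018,"y": 0.139,"z": 0.476,"twist": 0},{"x": -0.018,"y": 0.139,"z": 0.476,"twist": 0},{"x": -0.018,"y": 0.139,"z": 0.476,"twist": 0},{"x": -0.018,"y": 0.139,"z": 0.476,"twist": 0}]'

```text
clock: 21.9
eef_pos: [0.4874, -0.0592, 0.0839]
tcp_rot: [0.0, 0.998, 0.065, 0.001]
contact_force: [0.4, 0.5, -1.5]
grip_width: 0.0237
grasp_force: 12.0
```

Request:
move_arm --targets '[{"x": 0,"y": 0,"z": 0.002,"twist": 0},{"x": 0,"y": 0,"z": 0.004,"twist": 0},{"x": 0,"y": 0,"z": 0.004,"twist": 0}]'

```text
clock: 22.2
eef_pos: [0.4867, -0.0592, 0.0822]
tcp_rot: [0.0, 0.998, 0.064, 0.0]
contact_force: [-0.1, 0.1, -0.3]
grip_width: 0.0235
grasp_force: 12.0
```

Request:
move_arm --targets '[{"x": 0,"y": 0,"z": 0.002,"twist": 0},{"x": 0,"y": 0,"z": 0.004,"twist": 0},{"x": 0,"y": 0,"z": 0.004,"twist": 0}]'

```text
clock: 22.5
eef_pos: [0.4866, -0.0591, 0.0809]
tcp_rot: [-0.0, 0.998, 0.064, -0.0]
contact_force: [0.5, -0.3, -1.1]
grip_width: 0.0234
grasp_force: 12.0
```

Request:
move_arm --targets '[{"x": 0,"y": 0,"z": 0.001,"twist": 0},{"x": 0,"y": 0,"z": 0.002,"twist": 0},{"x": 0,"y": 0,"z": 0.002,"twist": 0}]'

```text
clock: 22.8
eef_pos: [0.4868, -0.0592, 0.0807]
tcp_rot: [0.0, 0.998, 0.065, 0.0]
contact_force: [0.9, -0.6, -0.7]
grip_width: 0.0235
grasp_force: 12.0
```

Request:
move_arm --targets '[{"x": 0,"y": 0,"z": 0.002,"twist": 0},{"x": 0,"y": 0,"z": 0.003,"twist": 0},{"x": 0,"y": 0,"z": 0.003,"twist": 0}]'

```text
clock: 23.1
eef_pos: [0.487, -0.0594, 0.0806]
tcp_rot: [0.0, 0.998, 0.065, 0.0]
contact_force: [-2.7, -0.2, 5.6]
grip_width: 0.0233
grasp_force: 12.0
```

Request:
move_arm --targets '[{"x": 0,"y": 0,"z": 0,"twist": 0},{"x": 0,"y": 0,"z": 0,"twist": 0},{"x": 0,"y": 0,"z": 0,"twist": 0},{"x": 0,"y": 0,"z": 0,"twist": 0},{"x": 0,"y": 0,"z": 0,"twist": 0},{"x": 0,"y": 0,"z": -0.1,"twist": 0},{"x": 0,"y": 0,"z": -0.25,"twist": 0},{"x": 0,"y": 0,"z": -0.4,"twist": 0},{"x": 0,"y": 0,"z": -0.5,"twist": 0},{"x": 0,"y": 0,"z": -0.5,"twist": 0}]' --fingers 0.2

```text
clock: 24.1
eef_pos: [0.4893, -0.0598, 0.2094]
tcp_rot: [0.001, 0.998, 0.065, 0.004]
contact_force: [0.8, 0.3, -0.6]
grip_width: 0.0517
grasp_force: 0.0
```

Run:
```python
from h import *
to(.60,-.054,.2,22)
```

```text
pos [ 0.4893 -0.0598  0.2094] yaw 7.4 F [ 0.8  0.3 -0.6] grip 0.0517 t 24.1
xyz [0.442 0.034 0.041] twist -0.487 rows 2.224306378589262
```

Request:
move_arm --targets '[{"x": 0.442,"y": 0.034,"z": 0.03,"twist": -0.45},{"x": 0.442,"y": 0.034,"z": 0.03,"twist": -0.45},{"x": 0.442,"y": 0.034,"z": 0.03,"twist": -0.45},{"x": 0.442,"y": 0.034,"z": 0.03,"twist": -0.45},{"x": 0.442,"y": 0.034,"z": 0.03,"twist": -0.45},{"x": 0.442,"y": 0.034,"z": 0.03,"twist": -0.45}]' --fingers 1

```text
clock: 24.7
eef_pos: [0.5962, -0.0533, 0.1972]
tcp_rot: [-0.0, 0.983, 0.181, -0.0]
contact_force: [0.6, 1.1, 0.3]
grip_width: 0.0859
grasp_force: 0.0
```

Run:
```python
from h import *
snap("wrist",13)
W=wcloud(13); z=W[...,2]
m=(np.hypot(W[...,0]-.66,W[...,1]+.054)<.06)&(z>.012)&(z<.1); Q=W[m]
r=cv2.minAreaRect((Q[:,:2]*1000).astype(np.float32)); print(len(Q),r,Q[:,2].max())
b=Q[(Q[:,2]>.047)]; b=b[np.hypot(b[:,0]-.657,b[:,1]+.0545)<.02]; vx,vy,x0,y0=cv2.fitLine(b[:,:2].astype(np.float32),cv2.DIST_HUBER,0,.001,.001).ravel(); print("barrel",x0,y0,np.degrees(np.arctan2(vy,vx)),b[:,2].max())
a=np.radians(r[2] if r[1][0]>r[1][1] else r[2]-90); h=np.array([np.cos(a),np.sin(a)]); o=np.array(r[0])/1000-.004*h; print("origin",o)
to(o[0],o[1],.048,np.degrees(a))
```

```text
1915 ((660.5672607421875, -53.289337158203125), (85.11544036865234, 24.21329689025879), 23.614450454711914) 0.0699880576136222
barrel 0.65728104 -0.054377183 22.234558 0.06277126087081968
origin [ 0.65690221 -0.05489166]
pos [ 0.5964 -0.0534  0.1976] yaw 20.87 F [0.5 0.4 0.6] grip 0.0859 t 24.8
xyz [0.224 0.092 0.598] twist -0.092 rows 3.2275573576185277
```

View pics/wrist13.png

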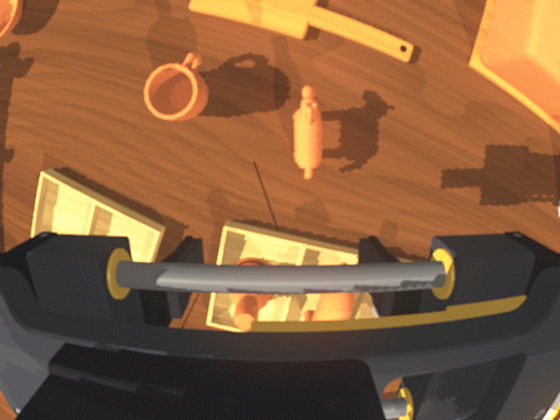

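The foal is at (308,135), heading away from the robot and parallel to the jaws. The jug is at (177,90) with its handle at (193,60).

Request:
move_arm --targets '[{"x": 0.1,"y": 0.092,"z": 0.1,"twist": -0.08},{"x": 0.224,"y": 0.092,"z": 0.2,"twist": -0.08},{"x": 0.224,"y": 0.092,"z": 0.3,"twist": -0.08},{"x": 0.224,"y": 0.092,"z": 0.4,"twist": -0.08},{"x": 0.224,"y": 0.092,"z": 0.5,"twist": -0.08},{"x": 0.224,"y": 0.092,"z": 0.56,"twist": -0.08},{"x": 0.224,"y": 0.092,"z": 0.594,"twist": -0.08},{"x": 0.224,"y": 0.092,"z": 0.594,"twist": -0.08},{"x": 0.224,"y": 0.092,"z": 0.594,"twist": -0.08},{"x": 0.224,"y": 0.092,"z": 0.594,"twist": -0.08}]'

```text
clock: 25.75
eef_pos: [0.659, -0.0551, 0.0506]
tcp_rot: [0.001, 0.979, 0.202, 0.001]
contact_force: [0.1, -0.7, 0.2]
grip_width: 0.0867
grasp_force: 0.0
```

Run:
```python
from h import *
to(.657,-.0546,.048,23)
```

```text
pos [ 0.659  -0.0551  0.0506] yaw 23.3 F [ 0.1 -0.7  0.2] grip 0.0867 t 25.8
xyz [-0.007 -0.005  0.01 ] twist 0.01 rows 0.06673711428079307
```

Request:
move_arm --targets '[{"x": -0.005,"y": -0.003,"z": 0.006,"twist": 0},{"x": -0.005,"y": -0.003,"z": 0.006,"twist": 0},{"x": -0.005,"y": -0.003,"z": 0.006,"twist": 0}]' --fingers -1 --newtons 8

```text
clock: 26.05
eef_pos: [0.6565, -0.0546, 0.0476]
tcp_rot: [0.0, 0.979, 0.202, 0.0]
contact_force: [-0.0, 0.1, 0.3]
grip_width: 0.0704
grasp_force: 0.0
```

Request:
move_arm --targets '[{"x": 0,"y": 0,"z": 0,"twist": 0},{"x": 0,"y": 0,"z": 0,"twist": 0},{"x": 0,"y": 0,"z": 0,"twist": 0},{"x": 0,"y": 0,"z": 0,"twist": 0},{"x": 0,"y": 0,"z": 0,"twist": 0},{"x": 0,"y": 0,"z": 0,"twist": 0},{"x": 0,"y": 0,"z": 0,"twist": 0},{"x": 0,"y": 0,"z": 0,"twist": 0}]'

```text
clock: 26.85
eef_pos: [0.6564, -0.0546, 0.0473]
tcp_rot: [-0.0, 0.979, 0.202, 0.0]
contact_force: [-0.1, -0.6, 0.5]
grip_width: 0.0245
grasp_force: 7.9
```

Run:
```python
from h import *
to(.4506,.1036,.16,-4.2)
```

```text
pos [ 0.6564 -0.0546  0.0473] yaw 23.3 F [-0.1 -0.6  0.5] grip 0.0245 t 26.9
xyz [-0.506 -0.907 -0.451] twist 0.917 rows 5.6610439902822245
```

Request:
move_arm --targets '[{"x": 0,"y": 0,"z": -0.08,"twist": 0},{"x": 0,"y": 0,"z": -0.2,"twist": 0},{"x": 0,"y": 0,"z": -0.35,"twist": 0},{"x": -0.06,"y": -0.1,"z": -0.451,"twist": 0.1},{"x": -0.14,"y": -0.25,"z": -0.451,"twist": 0.25},{"x": -0.22,"y": -0.4,"z": -0.451,"twist": 0.4},{"x": -0.31,"y": -0.55,"z": -0.451,"twist": 0.6},{"x": -0.39,"y": -0.7,"z": -0.451,"twist": 0.8},{"x": -0.45,"y": -0.8,"z": -0.451,"twist": 0.917},{"x": -0.506,"y": -0.907,"z": -0.451,"twist": 0.917},{"x": -0.506,"y": -0.907,"z": -0.451,"twist": 0.917},{"x": -0.506,"y": -0.907,"z": -0.451,"twist": 0.917},{"x": -0.506,"y": -0.907,"z": -0.451,"twist": 0.917}]'

```text
clock: 28.15
eef_pos: [0.4514, 0.1032, 0.1604]
tcp_rot: [0.0, 0.999, -0.037, 0.001]
contact_force: [0.2, -0.6, -1.4]
grip_width: 0.0247
grasp_force: 7.9
```

Run:
```python
from h import *
to(.4506,.1036,.0525,-4.2)
snap("wrist",14)
```

```text
pos [0.4514 0.1032 0.1604] yaw -4.22 F [ 0.2 -0.6 -1.4] grip 0.0247 t 28.1
xyz [-0.004 -0.001  0.432] twist -0.001 rows 2.1582474535768457
```

View pics/wrist14.png

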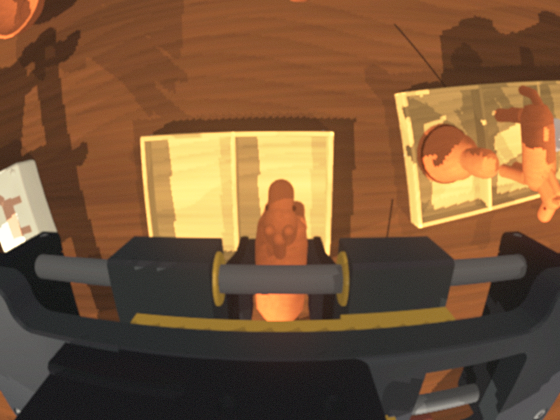

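The foal (281,230) is centred over tray2's right cell (px 236–333). The bell and horse stand well in tray3.

Request:
move_arm --targets '[{"x": -0.004,"y": 0,"z": 0.1,"twist": 0},{"x": -0.004,"y": 0,"z": 0.2,"twist": 0},{"x": -0.004,"y": 0,"z": 0.3,"twist": 0},{"x": -0.004,"y": 0,"z": 0.37,"twist": 0},{"x": -0.004,"y": 0,"z": 0.41,"twist": 0},{"x": -0.004,"y": 0,"z": 0.428,"twist": 0},{"x": -0.004,"y": 0,"z": 0.43,"twist": 0},{"x": -0.004,"y": 0,"z": 0.43,"twist": 0},{"x": -0.004,"y": 0,"z": 0.43,"twist": 0}]'

```text
clock: 29.1
eef_pos: [0.4505, 0.1037, 0.0535]
tcp_rot: [-0.0, 0.999, -0.037, 0.001]
contact_force: [0.3, -0.2, -0.6]
grip_width: 0.0246
grasp_force: 7.9
```

Request:
move_arm --targets '[{"x": 0,"y": 0,"z": 0.002,"twist": 0},{"x": 0,"y": 0,"z": 0.004,"twist": 0},{"x": 0,"y": 0,"z": 0.004,"twist": 0}]'

```text
clock: 29.4
eef_pos: [0.4497, 0.1037, 0.0517]
tcp_rot: [-0.0, 0.999, -0.037, 0.0]
contact_force: [-0.1, 0.6, -0.5]
grip_width: 0.0244
grasp_force: 7.9
```

Request:
move_arm --targets '[{"x": 0,"y": 0,"z": 0.002,"twist": 0},{"x": 0,"y": 0,"z": 0.002,"twist": 0},{"x": 0,"y": 0,"z": 0.002,"twist": 0}]'

```text
clock: 29.7
eef_pos: [0.4496, 0.1037, 0.0512]
tcp_rot: [-0.0, 0.999, -0.037, 0.0]
contact_force: [-0.1, 0.2, 1.4]
grip_width: 0.025
grasp_force: 7.9
```

Request:
move_arm --targets '[{"x": 0,"y": 0,"z": 0.001,"twist": 0},{"x": 0,"y": 0,"z": 0.002,"twist": 0},{"x": 0,"y": 0,"z": 0.002,"twist": 0}]'

```text
clock: 30.0
eef_pos: [0.4498, 0.1036, 0.051]
tcp_rot: [0.0, 0.999, -0.037, 0.0]
contact_force: [-2.9, -0.3, 5.9]
grip_width: 0.0244
grasp_force: 8.0
```

Touching, so I'll release and rise.

Request:
move_arm --targets '[{"x": 0,"y": 0,"z": 0,"twist": 0},{"x": 0,"y": 0,"z": 0,"twist": 0},{"x": 0,"y": 0,"z": 0,"twist": 0},{"x": 0,"y": 0,"z": 0,"twist": 0},{"x": 0,"y": 0,"z": 0,"twist": 0},{"x": 0,"y": 0,"z": -0.1,"twist": 0},{"x": 0,"y": 0,"z": -0.25,"twist": 0},{"x": 0,"y": 0,"z": -0.4,"twist": 0},{"x": 0,"y": 0,"z": -0.58,"twist": 0},{"x": 0,"y": 0,"z": -0.58,"twist": 0}]' --fingers 0.2

```text
clock: 31.0
eef_pos: [0.4537, 0.104, 0.2025]
tcp_rot: [-0.001, 0.999, -0.037, 0.006]
contact_force: [1.1, 0.3, 0.0]
grip_width: 0.052
grasp_force: 0.0
```

Run:
```python
from h import *
to(.59,.072,.2,-20)
```

```text
pos [0.4537 0.104  0.2025] yaw -4.2 F [1.1 0.3 0. ] grip 0.052 t 31.0
xyz [0.553 0.088 0.016] twist 0.527 rows 2.800256882601889
```

Request:
move_arm --targets '[{"x": 0.553,"y": 0.088,"z": 0,"twist": 0.09},{"x": 0.553,"y": 0.088,"z": 0,"twist": 0.09},{"x": 0.553,"y": 0.088,"z": 0,"twist": 0.09},{"x": 0.553,"y": 0.088,"z": 0,"twist": 0.09},{"x": 0.553,"y": 0.088,"z": 0,"twist": 0.09},{"x": 0.553,"y": 0.088,"z": 0,"twist": 0.09},{"x": 0.553,"y": 0.088,"z": 0,"twist": 0.09}]' --fingers 1

```text
clock: 31.7
eef_pos: [0.5848, 0.072, 0.1956]
tcp_rot: [-0.0, 0.998, -0.06, -0.0]
contact_force: [-0.6, -0.9, 0.5]
grip_width: 0.0866
grasp_force: 0.0
```

Run:
```python
from h import *
snap("wrist",15)
W=wcloud(15); z=W[...,2]
m=(np.hypot(W[...,0]-.66,W[...,1]-.072)<.07)&(z>.054)&(z<.1); Q=W[m]
xy=Q[:,:2]; lo,hi=xy.min(0),xy.max(0); print("rim",lo,hi,Q[:,2].max())
from scipy.optimize import least_squares
c,r=cv2.minEnclosingCircle((xy*1000).astype(np.float32)); print(c,r)
f=least_squares(lambda p:np.hypot(xy[:,0]-p[0],xy[:,1]-p[1])-p[2],[.657,.073,.024],loss='soft_l1',f_scale=.001).x; print("circle",f)
m=(np.hypot(W[...,0]-f[0],W[...,1]-f[1])<.06)&(np.hypot(W[...,0]-f[0],W[...,1]-f[1])>.031)&(z>.015); H=W[m]; h=np.median(H,0); print("handle",len(H),h,np.degrees(np.arctan2(h[1]-f[1],h[0]-f[0])))
to(f[0],f[1],.048,np.degrees(np.arctan2(h[1]-f[1],h[0]-f[0])))
```

```text
rim [0.63183582 0.04879565] [0.6807112  0.09811346] 0.06295044895000719
(656.224853515625, 73.14100646972656) 25.009878158569336
circle [0.65639287 0.07322182 0.02210673]
handle 34458 [0.61226132 0.07961844 0.27951001] 171.75273534325365
pos [0.585  0.072  0.1959] yaw -6.87 F [0.  0.1 0.4] grip 0.0867 t 31.8
xyz [ 0.283 -0.039  0.592] twist -5.954 rows 3.284067178360089
```

View pics/wrist15.png

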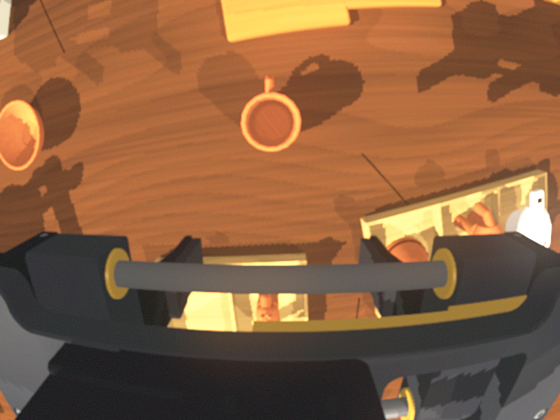

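The jug is at (271,121) with its handle straight up the image at (269,83), so the jaws close clear of it. The foal, bell, horse and pigeon are standing in their cells.

Request:
move_arm --targets '[{"x": 0.1,"y": -0.02,"z": 0.1,"twist": -0.06},{"x": 0.2,"y": -0.039,"z": 0.15,"twist": -0.06},{"x": 0.283,"y": -0.039,"z": 0.25,"twist": -0.06},{"x": 0.283,"y": -0.039,"z": 0.35,"twist": -0.06},{"x": 0.283,"y": -0.039,"z": 0.45,"twist": -0.06},{"x": 0.283,"y": -0.039,"z": 0.53,"twist": -0.06},{"x": 0.283,"y": -0.039,"z": 0.575,"twist": -0.06},{"x": 0.283,"y": -0.039,"z": 0.592,"twist": -0.06},{"x": 0.283,"y": -0.039,"z": 0.592,"twist": -0.06},{"x": 0.283,"y": -0.039,"z": 0.592,"twist": -0.06}]'

```text
clock: 32.75
eef_pos: [0.6581, 0.0728, 0.0491]
tcp_rot: [-0.0, 0.999, -0.044, 0.001]
contact_force: [1.0, -0.5, 0.6]
grip_width: 0.0869
grasp_force: 0.0
```

Run:
```python
from h import *
to(.6563,.0731,.046,-5)
```

```text
pos [0.6581 0.0728 0.0491] yaw -5.1 F [ 1.  -0.5  0.6] grip 0.0869 t 32.8
xyz [-0.007 -0.     0.012] twist -0.003 rows 0.07186965209889432
```

Request:
move_arm --targets '[{"x": -0.005,"y": 0,"z": 0.007,"twist": 0},{"x": -0.005,"y": 0,"z": 0.007,"twist": 0},{"x": -0.005,"y": 0,"z": 0.007,"twist": 0}]' --fingers -1 --newtons 10

```text
clock: 33.05
eef_pos: [0.6562, 0.0729, 0.0463]
tcp_rot: [-0.0, 0.999, -0.045, 0.0]
contact_force: [-0.1, -0.3, 0.7]
grip_width: 0.0704
grasp_force: 0.0
```

Request:
move_arm --targets '[{"x": 0,"y": 0,"z": 0,"twist": 0},{"x": 0,"y": 0,"z": 0,"twist": 0},{"x": 0,"y": 0,"z": 0,"twist": 0},{"x": 0,"y": 0,"z": 0,"twist": 0},{"x": 0,"y": 0,"z": 0,"twist": 0}]'

```text
clock: 33.55
eef_pos: [0.656, 0.0728, 0.0458]
tcp_rot: [0.0, 0.999, -0.045, 0.0]
contact_force: [0.3, 0.1, 0.3]
grip_width: 0.0494
grasp_force: 10.0
```

Run:
```python
from h import *
to(.4520,.1874,.16,-4.2)
```

```text
pos [0.656  0.0728 0.0458] yaw -5.11 F [0.3 0.1 0.3] grip 0.0494 t 33.5
xyz [-0.854 -0.384 -0.457] twist -0.03 rows 5.207082142270335
```

Request:
move_arm --targets '[{"x": 0,"y": 0,"z": -0.08,"twist": 0},{"x": 0,"y": 0,"z": -0.2,"twist": 0},{"x": 0,"y": 0,"z": -0.35,"twist": 0},{"x": -0.13,"y": -0.06,"z": -0.457,"twist": 0},{"x": -0.28,"y": -0.13,"z": -0.457,"twist": -0.03},{"x": -0.43,"y": -0.2,"z": -0.457,"twist": -0.03},{"x": -0.58,"y": -0.27,"z": -0.457,"twist": -0.03},{"x": -0.73,"y": -0.33,"z": -0.457,"twist": -0.03},{"x": -0.854,"y": -0.384,"z": -0.457,"twist": -0.03},{"x": -0.854,"y": -0.384,"z": -0.457,"twist": -0.03},{"x": -0.854,"y": -0.384,"z": -0.457,"twist": -0.03},{"x": -0.854,"y": -0.384,"z": -0.457,"twist": -0.03}]'

```text
clock: 34.75
eef_pos: [0.4528, 0.1873, 0.1604]
tcp_rot: [-0.0, 0.999, -0.037, 0.001]
contact_force: [0.3, 0.5, -1.4]
grip_width: 0.0495
grasp_force: 10.0
```

Run:
```python
from h import *
to(.4520,.1874,.051,-4.2)
snap("wrist",16)
```

```text
pos [0.4528 0.1873 0.1604] yaw -4.23 F [ 0.3  0.5 -1.4] grip 0.0495 t 34.8
xyz [-0.004 -0.     0.438] twist -0.001 rows 2.187793878739388
```

View pics/wrist16.png

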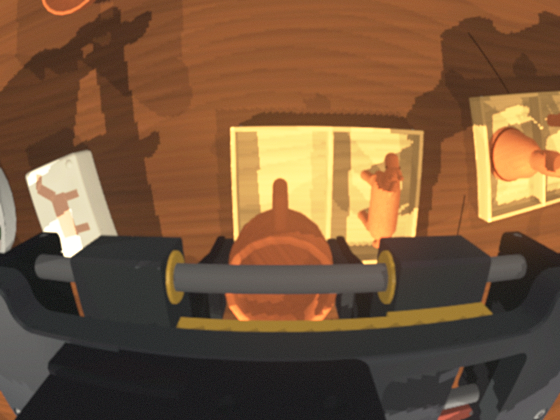

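The jug (280,250) is centred over tray2's left cell (px 233–332), with its handle along the cell. The foal stands in the right cell.

Request:
move_arm --targets '[{"x": -0.004,"y": 0,"z": 0.1,"twist": 0},{"x": -0.004,"y": 0,"z": 0.2,"twist": 0},{"x": -0.004,"y": 0,"z": 0.3,"twist": 0},{"x": -0.004,"y": 0,"z": 0.37,"twist": 0},{"x": -0.004,"y": 0,"z": 0.41,"twist": 0},{"x": -0.004,"y": 0,"z": 0.43,"twist": 0},{"x": -0.004,"y": 0,"z": 0.435,"twist": 0},{"x": -0.004,"y": 0,"z": 0.435,"twist": 0},{"x": -0.004,"y": 0,"z": 0.435,"twist": 0}]'

```text
clock: 35.7
eef_pos: [0.4518, 0.1877, 0.0523]
tcp_rot: [-0.0, 0.999, -0.037, 0.001]
contact_force: [0.2, 0.3, -0.4]
grip_width: 0.0497
grasp_force: 10.0
```

Request:
move_arm --targets '[{"x": 0,"y": 0,"z": 0.002,"twist": 0},{"x": 0,"y": 0,"z": 0.004,"twist": 0},{"x": 0,"y": 0,"z": 0.004,"twist": 0}]'

```text
clock: 36.0
eef_pos: [0.451, 0.1876, 0.0505]
tcp_rot: [-0.0, 0.999, -0.037, 0.0]
contact_force: [-0.3, -1.2, -0.5]
grip_width: 0.0492
grasp_force: 10.0
```

Request:
move_arm --targets '[{"x": 0,"y": 0,"z": 0.002,"twist": 0},{"x": 0,"y": 0,"z": 0.003,"twist": 0},{"x": 0,"y": 0,"z": 0.003,"twist": 0}]'

```text
clock: 36.3
eef_pos: [0.451, 0.1876, 0.0498]
tcp_rot: [-0.0, 0.999, -0.037, 0.0]
contact_force: [-1.1, -0.5, 3.5]
grip_width: 0.0495
grasp_force: 10.0
```

Request:
move_arm --targets '[{"x": 0,"y": 0,"z": 0.001,"twist": 0},{"x": 0,"y": 0,"z": 0.002,"twist": 0},{"x": 0,"y": 0,"z": 0.002,"twist": 0}]'

```text
clock: 36.6
eef_pos: [0.451, 0.1876, 0.0498]
tcp_rot: [0.0, 0.999, -0.037, -0.0]
contact_force: [-3.5, -0.5, 8.3]
grip_width: 0.0499
grasp_force: 10.0
```

Request:
move_arm --targets '[{"x": 0,"y": 0,"z": 0,"twist": 0},{"x": 0,"y": 0,"z": 0,"twist": 0},{"x": 0,"y": 0,"z": 0,"twist": 0},{"x": 0,"y": 0,"z": 0,"twist": 0},{"x": 0,"y": 0,"z": 0,"twist": 0},{"x": 0,"y": 0,"z": -0.1,"twist": 0},{"x": 0,"y": 0,"z": -0.25,"twist": 0},{"x": 0,"y": 0,"z": -0.4,"twist": 0},{"x": 0,"y": 0,"z": -0.6,"twist": 0},{"x": 0,"y": 0,"z": -0.8,"twist": 0},{"x": 0,"y": 0,"z": -0.95,"twist": 0},{"x": 0,"y": 0,"z": -0.95,"twist": 0}]' --fingers 0.5

```text
clock: 37.8
eef_pos: [0.454, 0.1883, 0.2936]
tcp_rot: [-0.002, 0.999, -0.037, 0.006]
contact_force: [1.1, 0.6, -0.5]
grip_width: 0.065
grasp_force: 0.0
```

Request:
move_arm --targets '[{"x": -0.1,"y": 0.9,"z": -0.1,"twist": 0},{"x": -0.1,"y": 0.9,"z": -0.1,"twist": 0},{"x": -0.1,"y": 0.9,"z": -0.1,"twist": 0},{"x": -0.1,"y": 0.9,"z": -0.1,"twist": 0},{"x": -0.1,"y": 0.9,"z": -0.1,"twist": 0},{"x": -0.1,"y": 0.9,"z": -0.1,"twist": 0},{"x": -0.1,"y": 0.9,"z": -0.1,"twist": 0},{"x": -0.1,"y": 0.9,"z": -0.1,"twist": 0}]'

```text
clock: 38.6
eef_pos: [0.4094, -0.0341, 0.3109]
tcp_rot: [-0.0, 0.999, -0.036, -0.0]
contact_force: [-0.2, 0.3, -1.1]
grip_width: 0.0654
grasp_force: 0.0
```

Run:
```python
from h import *
snap("wrist",17); snap("scene",17)
for n,W in(("wrist",wcloud(17)),("scene",cloud("scene",17))):
    z=W[...,2]
    for s,(x,y) in dict(horse=(.4974,-.1439),pigeon=(.5082,-.2282),bell=(.487,-.0592),foal=(.4498,.1036),jug=(.451,.1876)).items():
        Q=W[(np.hypot(W[...,0]-x,W[...,1]-y)<.055)&(z>.03)&(z<.12)]
        if len(Q)<9: print(n,s,len(Q));continue
        r=cv2.minAreaRect((Q[:,:2]*1000).astype(np.float32)); print(n,s,len(Q),np.round(r[0]),np.round(r[1]),round(r[2],1),"zmax",Q[:,2].max().round(4))
a=cv2.imread("pics/wrist17.png")[:250]; b=cv2.imread("pics/scene17.png")[60:400,:400]
cv2.imwrite("pics/fin.png",np.vstack([a,cv2.resize(b,(560,340))]))
```

```text
wrist horse 2169 [ 497. -143.] [110.  35.] 6.3 zmax 0.0919
wrist pigeon 1794 [ 511. -224.] [102.  42.] 5.5 zmax 0.0759
wrist bell 981 [486. -58.] [45. 44.] 86.1 zmax 0.0897
wrist foal 970 [454. 103.] [25. 85.] 84.5 zmax 0.0741
wrist jug 1136 [456. 185.] [50. 62.] 51.5 zmax 0.0669
scene horse 537 [ 498. -147.] [108.  36.] 8.0 zmax 0.0916
scene pigeon 520 [ 514. -229.] [99. 44.] 5.8 zmax 0.0776
scene bell 260 [494. -64.] [43. 33.] 51.4 zmax 0.091
scene foal 195 [452. 108.] [64. 78.] 36.7 zmax 0.0753
scene jug 298 [458. 184.] [51. 62.] 50.3 zmax 0.0681
```

View pics/fin.png

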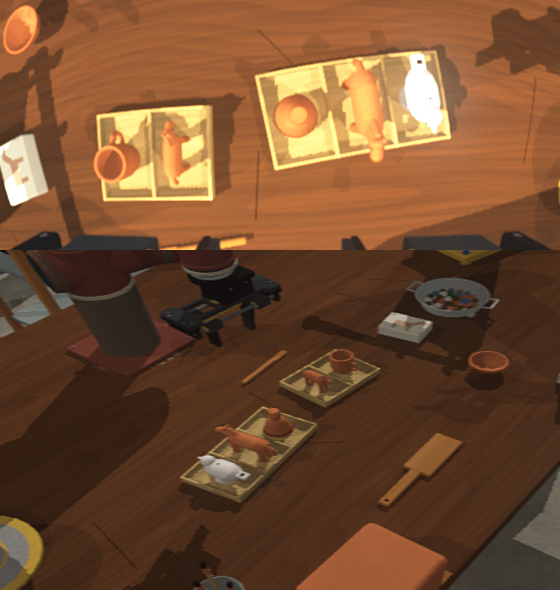

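All five pieces stand upright in cells of their own. Tray3 has the bell at (297,115), the horse at (366,105) and the pigeon at (425,95); tray2 has the jug at (117,158) and the foal at (173,152). Each measured top is 4 mm above its table height, which matches the cell floor. The mold, paddle and pan show no sign of having moved, so I'm handing in.

```bash
python3 -c "
from bench import arm
print(arm.finish_job())"
```

```text
the job is handed in; nothing more can be done
None
```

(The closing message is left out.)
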